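Set the tablet holder's jaw to its mark and lock the cam lever one-handed

ROBOT

A 6-joint arm with a two-finger parallel gripper is mounted at the origin on the work surface. World frame = base frame: x ahead of the robot, y to its left, z up, the work surface at z = 0. Lengths are in mm, angles in rad, forces in N, time in s.
With the tool pointing down it reaches from about 325 to 775 mm from the base axis. Payload 5.5 kg.
Tool frame: the origin (TCP) lies on the centre line of the jaws, within the pads' length; the fingertips stand 14 mm ahead of it and the grasp point (between the pads) lies 5 mm behind it; z points along the fingers, y is the direction in which the jaws open and shut (so a half turn about z gives the same grasp; the last joint's range is limited). The gripper opens to 85 mm and grips with 20 to 120 N. Pads are 22 mm wide; open, the fingers measure 114 mm over their backs; the gripper's body (76 mm by 85 mm) begins 54 mm behind the grasp point. The pads swing forward as they close: fully open they stand 13 mm farther back than shut.
Start: joints at [-1.175, 0.091, 1.231, -0, 1.82, -0.057], TCP at [262.493, -539.55, 245.275] pointing down, gripper open.
Joint ranges: [-2.87, 2.87], [-0.86, 2.18], [0.17, 2.46], [-1.51, 4.65], [0.06, 2.69], [-2.65, 2.65]. Speed limits (rad/s): [2.57, 2.57, 3.01, 3.14, 3.14, 3.14].

INTERFACE

Orientations are given as a unit quaternion [w, x, y, z].
In Python, from cell import bot gives the robot as it stands. The module is installed in compiled form; this text tells all that it offers.
- The arm moves only by the tool arm_command, never from a script. Its arguments are lists of equal length, an entry for each row: "delta_pos": the shift along the tool's x, y, z in cm, a list of three; "rot": the turn, a rotation vector about the tool's x, y, z in rad, a list of three; "hand": the closure, from 0 (fully open) to 1 (shut). A call has 1 to 12 rows; each row is the pose to reach, as a shift and turn from the pose commanded when the call began, along the tool's axes at that moment; what a row does not reach only later rows make up. A row lasts 1/8 s, in which the tool goes at most 62.5 mm and 10.7 degrees, less where a joint would pass 70% of its speed; a pose out of reach is approached as far as the arm can. A call with a gripper value outside its range is refused whole. The fingers move at their own pace and stop on an object; "force" is the grip in N (left out, the last holds). Time passes only in rows, so rows that repeat a pose let the fingers close. It gives the time, the measured TCP pose, the force and the opening at its end, in the units of the state.
- bot.state(): the state, without advancing time (a new reading comes with each control period).
- bot.capture(name): name is "scene" or "top" or "wrist"; returns a dict with "pixels" (400x640x3 uint8, red, green, blue), "fx", "fy", "cx", "cy" (pixels), "R" (3x3) and "t" (3): a world point X has camera coordinates R X + t. Camera axes: x right, y down, z forward; pixel columns grow to the right and rows downward; lengths in mm; the calibration is good to about 2 mm. A picture is of the moment at which its call begins. There is no depth.
- bot.close_job(): hands the job in, once; it reports no verdict.
The state is a dict: "time_s": time; "joint_positions": joint angles; "qd": joint speeds; "tau": joint torques, N m; "tcp_pos": TCP position; "ee_rot": TCP orientation; "force": force on the tool from outside, world axes, zero at the start; "wrist_torque": the same for the moment, N m; "opening": opening from 0.0 (shut) to 1.0 (fully open).
Only numpy, scipy, OpenCV 4.12 (cv2) and the standard library are available. Lean on these libraries where they do the work, as an engineer would, in place of code of your own. Each camera call takes 0.05 s, during which the arm holds its last target.

TASK

Get the empty tablet holder ready for its tablet: pull the spring-loaded sliding jaw out by its pull bar until the outer end of the slide is level with the mark line round the rail. Only then, while still holding it there against the spring, squeeze the cam lever fully closed with the same hand, lever and thumb pad between the fingers. Finish while still holding: the slide on its mark, the closed lever and the thumb pad pinched between the fingers, the loose things round the holder left where they are.

Things in the scene. Friction and masses are not known exactly. Their poses are not given: they have to be found in the camera images.
- holder: Empty tablet holder, bolted down, lying face up. Origin: on the counter below its post. Round base dia 150, 18 high. Rail: aluminium bar 18 wide, 10 high, axis 105 above the counter along the holder's x, from x -175 (black end cap) to +75. Fixed jaw: black plate at x +45, 100 wide, top 135 high. The sliding jaw moves along -x, away from the fixed jaw. z up.
- jaw (a joint): Travel of the black sliding jaw along the holder's -x, m: 0 all the way in (start), mark at 0.045, end stop 0.060. While the lever is open a spring pulls it back in with 5 N at 0 to 8 N at the mark, so it must be held. Slide: block 66 long, 30 wide, 27 high (90 to 117 above the counter); its inner end carries an upright plate 100 wide, 6 thick, up to 135 high.
- slide_end (a point): Point on the rail's axis (105 above the counter) in the outer end face of the slide. The pull bar crosses this end: 76 wide across the rail, 6 thick (0 to 6 in from this point), 89 to 102 above the counter, sticking out 23 each side of the block, below lever and thumb pad. Fingers astride the block, 54 mm of free length between plate and pull bar, push its inner face along the holder's -x.
- mark (a point): Centre of the rail (on its axis, 105 above the counter) at the mark: a dark line 2 mm wide all round the bright rail, the longest line and the one nearest the end cap (short ticks are 10, 20, 30, 40 mm further in). slide_end must come to this point.
- lever (a joint): Opening angle of the cam lever about an upright pin, rad: 0 fully closed (along the slide's side), starts 0.7 to 0.85 open, stop 0.9. Loose above 0.45, then needs up to 5 N at its tip, easing over centre at 0.08; at 0 it stays shut and brakes the slide, so it must not be shut early. Pin: 40 mm in from slide_end, 19 mm to the holder's +y of the rail axis, tip swings outward to +y.
- lever_tab: Aluminium lever blade on the slide's +y side. Origin on the pin's axis, 111 above the counter; blade runs along its own -x, 6 thick, 14 high (104 to 118), to a round tip of radius 5.5 centred 31 mm from the pin. Width from thumb pad face to the far side of the tip: 44 mm closed, 63 to 67 mm open.
- lever_tip (a point): Centre of the lever's round tip (radius 5.5), 111 above the counter. 9 mm in from the slide's end when closed, about 18 mm when open.
- thumb_pad: Ribbed rubber pad on the slide's other (holder's -y) side, opposite the lever: 30 long, 3 thick, 14 high. Origin at its centre, 21 mm in from slide_end, 16.5 mm to the holder's -y of the rail axis, 111 above the counter; its outer face is 18 mm from the rail axis.
- tablet: Bystander: dark flat tablet 205 x 125 x 9 lying by the holder; origin under its centre. Leave it.
- screwdriver: Bystander: screwdriver 160 long lying by the holder; origin at its underside. Leave it.
- shaker: Bystander: steel shaker dia 47, 78 high; origin under its centre. Leave it.
- shelf_clamp: Bystander: small black screw clamp 50 x 22 x 64 high standing by the holder; origin under its centre. Leave it.
- bowl: Bystander: steel bowl dia 130, 50 high; origin under its centre. Leave it.
- turner: Bystander: turner (spatula) 280 long lying on the right, between robot and holder; origin at its underside. Leave it.

How it is judged:
By the outcome, as a careful person would: the job done as asked, in the order asked, and still so for the second after the job is handed in, while the arm keeps its last pose, push and grip.
It also fails if it takes over 40 s, if anything falls off the work surface, if the arm or the gripper's body presses on something with over 40 N, if the wrist force passes 120 N, or if a joint passes its speed limit or range.

## Working session

There is one attempt and no reset: what is moved stays moved. The work goes in short steps, Python scripts to look and compute and a tool call to move; the robot and the scene stay as the last step left them, time stands still between calls to the robot, and variables do not carry over. Pictures are saved under pics/ and viewed, and the job is handed in when it is done.

Besides the shell and the picture viewer there is one more tool, called after "Call:" in YAML: its name, and indented under it one key for each argument. arm_command: Moves the arm, as the interface text tells. Its arguments: {"type":"object","properties":{"delta_pos":{"type":"array","items":{"type":"array","items":{"type":"number"}}},"rot":{"type":"array","items":{"type":"array","items":{"type":"number"}}},"hand":{"type":"array","items":{"type":"number"}},"force":{"type":"number"}},"required":["delta_pos","rot","hand"]}

```bash
ls; mkdir -p pics; cat > h.py <<'E'
import cv2,numpy as np,json
from cell import bot
def snap(n,f):
    c=bot.capture(n); cv2.imwrite(f'pics/{f}.png',c['pixels'][:,:,::-1]); np.savez(f'pics/{f}.npz',**c); return c
def ray(c,u,v):
    R=np.array(c['R']);t=np.array(c['t']);d=R.T@np.array([(u-c['cx'])/c['fx'],(v-c['cy'])/c['fy'],1.]);o=-R.T@t
    return o,d/np.linalg.norm(d)
def onz(c,u,v,z):
    o,d=ray(c,u,v); return o+d*(z-o[2])/d[2]
def proj(c,X):
    p=np.array(c['R'])@np.array(X,float)+np.array(c['t']); return np.array([c['fx']*p[0]/p[2]+c['cx'],c['fy']*p[1]/p[2]+c['cy']])
def tri(*rs):
    A=np.zeros((3,3));b=np.zeros(3)
    for o,d in rs:
        P=np.eye(3)-np.outer(d,d);A+=P;b+=P@o
    X=np.linalg.solve(A,b); return X,[np.linalg.norm((np.eye(3)-np.outer(d,d))@(X-o)) for o,d in rs]
def load(f): return dict(np.load(f'pics/{f}.npz'))
E
python3 - <<'E'
from h import *
print(bot.state())
for n in ('scene','top','wrist'):
    c=snap(n,n+'0'); print(n,c['fx'],c['R'],c['t'])
E
```

```text
pics
{'time_s': 0.0, 'joint_positions': array([-1.17467713e+00,  9.18593420e-02,  1.23189025e+00, -1.36614582e-06,
        1.81979991e+00, -5.67033689e-02]), 'qd': array([-3.12605829e-05,  7.58136174e-04, -4.92176307e-04,  1.78651721e-03,
        1.46789983e-03, -5.27452651e-04]), 'tau': array([ 2.36338401e-04, -4.58735955e+01, -4.18019414e+01, -4.86152055e-05,
        1.17253544e-02, -2.12756157e-05]), 'tcp_pos': array([ 262.40018624, -539.29406023,  244.14809067]), 'ee_rot': array([-9.64257474e-04,  9.74477841e-01,  2.24481581e-01, -1.65903267e-04]), 'force': array([0.35795841, 0.79784334, 1.57423314]), 'wrist_torque': array([ 3.15184833e-02, -3.89116759e-02,  3.38926521e-05]), 'opening': 0.9985421884300169}
scene 445.144513822372 [[ 0.35196293  0.93599729 -0.00558281]
 [ 0.49730674 -0.19204851 -0.84605164]
 [-0.79297421  0.29500244 -0.53307172]] [-208.52323611 -188.28762186 1670.06109173]
top 395.2177508020052 [[ 0.03510358 -0.99938196  0.00185285]
 [-0.97410161 -0.03462986 -0.22344313]
 [ 0.2233692   0.00603879 -0.97471521]] [ -12.2992126   585.00731885 1034.87750121]
wrist 306.3991594169018 [[ 4.37689460e-01 -8.99126205e-01 -5.85088533e-05]
 [-8.58172298e-01 -4.17772748e-01  2.98339133e-01]
 [-2.68268976e-01 -1.30529683e-01 -9.54459930e-01]] [-600.16688385  -38.38511849  378.28608643]
```

View pics/scene0.png

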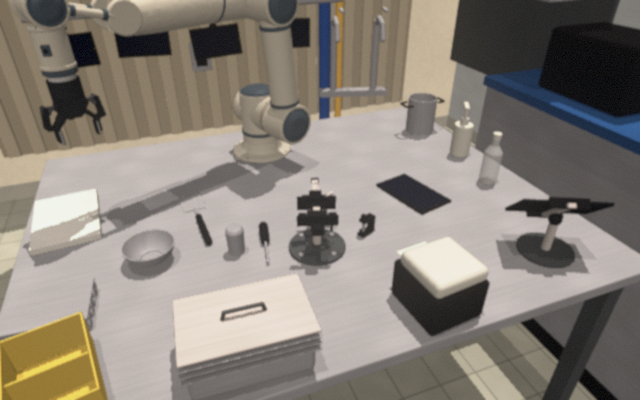

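View pics/top0.png

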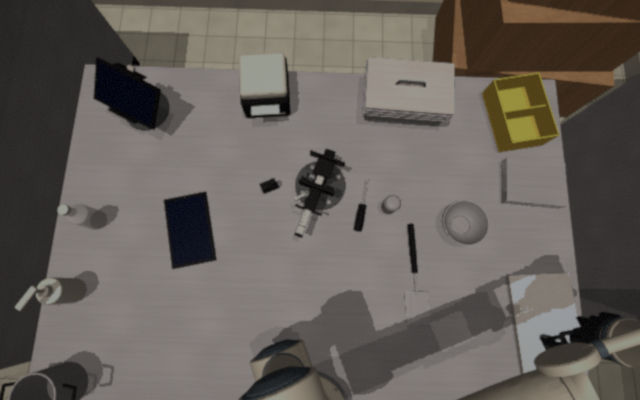

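View pics/wrist0.png

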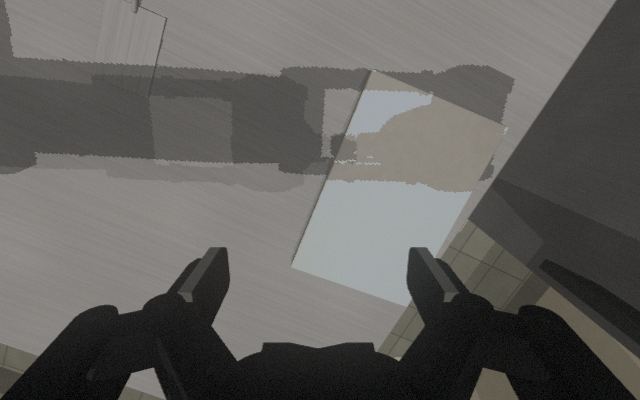

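```bash
python3 - <<'E'
from h import *
im=cv2.imread('pics/top0.png')[130:260,240:440]; cv2.imwrite('pics/top0c.png',cv2.resize(im,None,fx=4,fy=4,interpolation=cv2.INTER_CUBIC))
im=cv2.imread('pics/scene0.png')[160:280,240:400]; cv2.imwrite('pics/scene0c.png',cv2.resize(im,None,fx=5,fy=5,interpolation=cv2.INTER_CUBIC)[:600])
c=load('top0')
print(onz(c,298,236,105),onz(c,325,155,105),onz(c,320,185,0))
E
```

```text
[460.15501052  39.84175293 105.        ] [685.29300188 -24.72634267 105.        ] [626.3724727  -15.13613681   0.        ]
```

View pics/top0c.png

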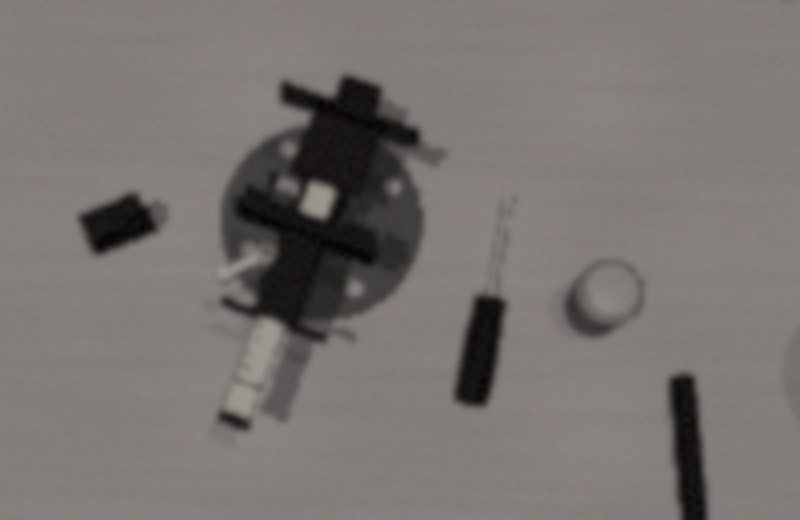

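View pics/scene0c.png

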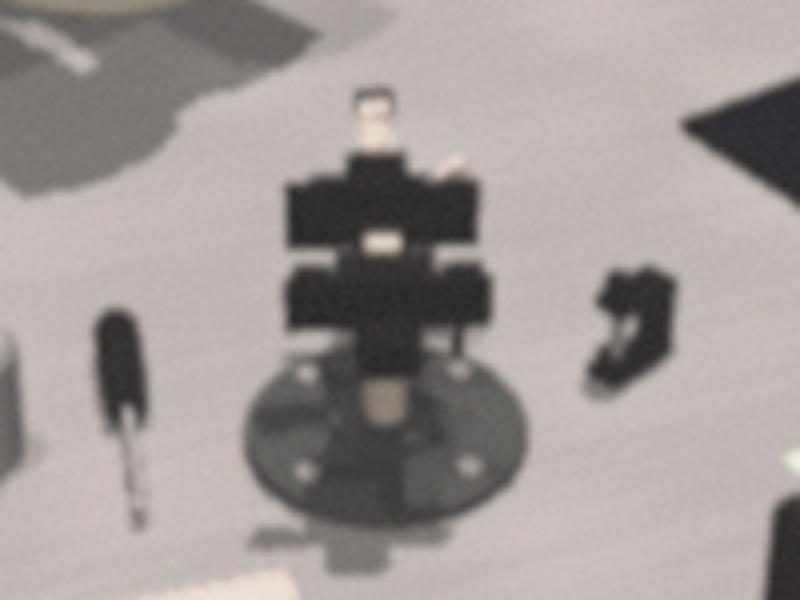

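```bash
cat >> h.py <<'E'
from scipy.spatial.transform import Rotation as Ro
def goal(p,yaw):
    "delta (cm, tool axes) and rotvec to reach TCP p, tool down with x-axis yaw"
    s=bot.state(); q=s['ee_rot']; R=Ro.from_quat([q[1],q[2],q[3],q[0]])
    G=Ro.from_matrix(np.array([[np.cos(yaw),np.sin(yaw),0],[np.sin(yaw),-np.cos(yaw),0],[0,0,-1]]))
    return np.round(R.inv().apply(np.array(p)-s['tcp_pos'])/10,2), np.round((R.inv()*G).as_rotvec(),3)
E
python3 - <<'E'
from h import *
c=load('top0')
f=lambda x,y,z:onz(c,x/4+240,y/4+130,z)
a=f(235,424,108);b=f(363,80,110);o=f(322,222,18)
print(a,b,o); d=(b-a);print(np.linalg.norm(d),np.arctan2(d[1],d[0]))
print(a+d*175/250)
w=load('wrist0');print(-w['R'].T@w['t'])
se=f(273,325,102);print('pullbar',se, f(225,303,102),f(322,340,102))
yaw=np.arctan2(-d[1],-d[0]); print(yaw)
print(goal([se[0]-10,se[1]+5,250],yaw))
E
```

```text
[459.8732318   37.77306172 108.        ] [698.55990648 -39.95626437 110.        ] [620.38012759 -16.37707733  18.        ]
251.0322226434916 -0.3148235170371648
[626.95390408 -16.63746654 109.4       ]
[ 331.22809491 -506.28446625  372.47557955]
pullbar [527.45271381  15.4795299  102.        ] [541.2359415   48.09455985 102.        ] [518.48723889 -17.45595716 102.        ]
2.8267691365526284
(array([ 47.43, -39.19,  -0.5 ]), array([-1.000e-03, -2.000e-03, -2.374e+00]))
```

Call:
arm_command:
  delta_pos:
    - [4,-3.3,0]
    - [8,-6.6,0]
    - [12,-9.9,0]
    - [16,-13.2,0]
    - [20,-16.5,0]
    - [24,-19.8,0]
    - [28,-23.1,0]
    - [32,-26.4,0]
    - [36,-29.7,0]
    - [40,-33,0]
    - [44,-36.4,0]
    - [47.5,-39.2,0]
  rot:
    - [0,0,-0.18]
    - [0,0,-0.36]
    - [0,0,-0.54]
    - [0,0,-0.72]
    - [0,0,-0.9]
    - [0,0,-1.08]
    - [0,0,-1.26]
    - [0,0,-1.44]
    - [0,0,-1.62]
    - [0,0,-1.8]
    - [0,0,-1.98]
    - [0,0,-2.16]
  hand: [0,0,0,0,0,0,0,0,0,0,0,0]

```text
time_s: 1.65
tcp_pos: [518.5, 22.7, 245.0]
ee_rot: [-0.0, 0.258, 0.966, -0.0]
force: [-0.3, -1.5, 0.4]
opening: 1.001
```

```bash
python3 - <<'E'
from h import *
print(bot.state()); print(goal([525,15,250],2.827))
E
```

```text
{'time_s': 1.65, 'joint_positions': array([-2.17880850e-02, -1.26740565e-01,  1.44651678e+00,  2.17545604e-05,
        1.82218230e+00, -1.07059352e+00]), 'qd': array([ 0.64518424,  0.41987904, -0.3789194 , -0.00774498, -0.04201628,
       -0.78451865]), 'tau': array([ -2.13274375, -38.71418953, -40.15032649,   0.20529828,
         0.19951918,   1.13228336]), 'tcp_pos': array([518.46679825,  22.71677078, 244.97540905]), 'ee_rot': array([-1.80216303e-04,  2.58039797e-01,  9.66134271e-01, -3.31058905e-05]), 'force': array([-0.28075515, -1.4595812 ,  0.36139841]), 'wrist_torque': array([ 0.03390899, -0.0358895 , -0.0545324 ]), 'opening': 1.0010359475442248}
(array([-0.95, -0.34, -0.5 ]), array([-0.   , -0.   , -0.207]))
```

Call:
arm_command:
  delta_pos:
    - [-0.5,0,0]
    - [-0.5,0,0]
    - [-0.5,0,0]
    - [-0.5,0,0]
  rot:
    - [0,0,-0.11]
    - [0,0,-0.214]
    - [0,0,-0.214]
    - [0,0,-0.214]
  hand: [0,0,0,0]

```text
time_s: 2.15
tcp_pos: [522.4, 18.1, 245.1]
ee_rot: [-0.0, 0.158, 0.987, -0.0]
force: [0.7, 0.0, -0.2]
opening: 0.999
```

```bash
python3 - <<'E'
from h import *
c=snap('wrist','w1'); print(bot.state()['tcp_pos'],bot.state()['force']); print(-c['R'].T@c['t'])
E
```

```text
[522.36027578  18.09706542 245.22233996] [-0.77431593 -0.26801638 -0.14857528]
[450.46677104  41.81134919 373.38449663]
```

View pics/w1.png

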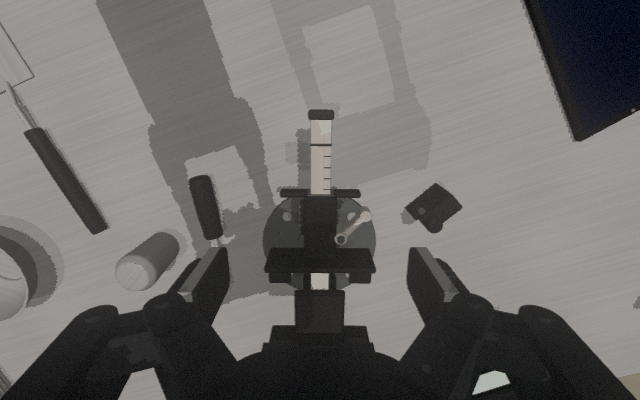

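```bash
python3 - <<'E'
from h import *
im=cv2.imread('pics/w1.png'); cr=im[100:290,250:390]; cv2.imwrite('pics/w1c.png',cv2.resize(cr,None,fx=3,fy=3,interpolation=cv2.INTER_CUBIC))
g=cv2.cvtColor(im,cv2.COLOR_BGR2GRAY).astype(int)
print('col313-318',[(v,g[v,312:317].mean().round()) for v in range(104,200)])
for v in (130,160,175): print(v,list(zip(range(305,336),g[v,305:336])))
E
```

```text
col313-318 [(104, np.float64(139.0)), (105, np.float64(140.0)), (106, np.float64(141.0)), (107, np.float64(141.0)), (108, np.float64(141.0)), (109, np.float64(96.0)), (110, np.float64(59.0)), (111, np.float64(60.0)), (112, np.float64(61.0)), (113, np.float64(62.0)), (114, np.float64(61.0)), (115, np.float64(60.0)), (116, np.float64(59.0)), (117, np.float64(58.0)), (118, np.float64(56.0)), (119, np.float64(71.0)), (120, np.float64(161.0)), (121, np.float64(163.0)), (122, np.float64(161.0)), (123, np.float64(162.0)), (124, np.float64(161.0)), (125, np.float64(161.0)), (126, np.float64(162.0)), (127, np.float64(161.0)), (128, np.float64(160.0)), (129, np.float64(161.0)), (130, np.float64(161.0)), (131, np.float64(161.0)), (132, np.float64(161.0)), (133, np.float64(161.0)), (134, np.float64(161.0)), (135, np.float64(161.0)), (136, np.float64(160.0)), (137, np.float64(161.0)), (138, np.float64(161.0)), (139, np.float64(161.0)), (140, np.float64(161.0)), (141, np.float64(161.0)), (142, np.float64(160.0)), (143, np.float64(136.0)), (144, np.float64(69.0)), (145, np.float64(55.0)), (146, np.
[... 2744 characters left out ...]
.int64(137))]
175 [(305, np.int64(108)), (306, np.int64(109)), (307, np.int64(107)), (308, np.int64(114)), (309, np.int64(109)), (310, np.int64(115)), (311, np.int64(153)), (312, np.int64(160)), (313, np.int64(159)), (314, np.int64(159)), (315, np.int64(159)), (316, np.int64(159)), (317, np.int64(159)), (318, np.int64(163)), (319, np.int64(159)), (320, np.int64(162)), (321, np.int64(162)), (322, np.int64(162)), (323, np.int64(159)), (324, np.int64(160)), (325, np.int64(162)), (326, np.int64(163)), (327, np.int64(161)), (328, np.int64(159)), (329, np.int64(160)), (330, np.int64(137)), (331, np.int64(133)), (332, np.int64(138)), (333, np.int64(136)), (334, np.int64(138)), (335, np.int64(133))]
```

View pics/w1c.png

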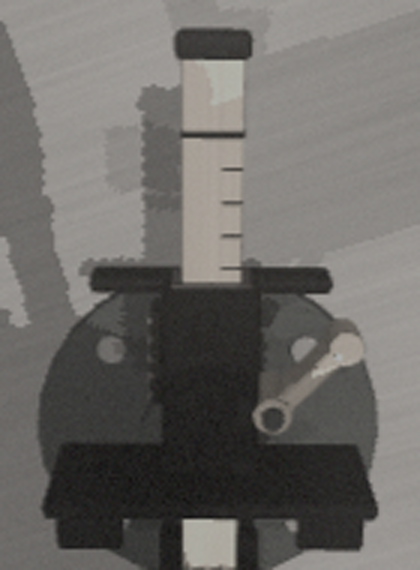

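```bash
python3 - <<'E'
from h import *
c=load('w1'); s=bot.state(); print(c['cx'],c['cy'])
P=lambda u,v,z:onz(c,u,v,z)
m=P(320.6,144.6,110); e=P(320.5,193.8,110); cap=P(320.7,119.3,110)
d=e-m; print('mark',m,'end',e,np.linalg.norm(d),np.arctan2(d[1],d[0]))
l1=P(310.6,130,110);l2=P(310.5,175,110);r1=P(330.7,130,110);r2=P(330,175,110)
print('width',np.linalg.norm(r1-l1),np.linalg.norm(r2-l2))
dd=(l2-l1)/np.linalg.norm(l2-l1)+(r2-r1)/np.linalg.norm(r2-r1);print('yaw',np.arctan2(dd[1],dd[0]))
tip=P(250+346/3,100+347/3,118);pin=P(250+271/3,100+415/3,118)
bl=P(250+92/3,100+282/3,102);br=P(250+331/3,100+282/3,102);print('bar',bl,br,np.linalg.norm(br-bl),np.arctan2(*(br-bl)[[1,0]]))
for psi in (-.3148,):
  h=np.array([np.cos(psi),np.sin(psi)]);n=np.array([-h[1],h[0]])
  for k,p in dict(mark=m,end=e,tip=tip,pin=pin,tcp=s['tcp_pos'],bl=bl,br=br).items():
    q=(p-e)[:2]; print(k,q@h,q@n)
# cross-view height from top cam: end cap end and lever
t=load('top0')
for name,uv,w in (('cap',(320.7,119.3),None),):
  pass
for k,(a,b) in dict(barL=((240+322/4,130+338/4),(250+92/3,100+282/3)),barR=((240+225/4,130+303/4),(250+331/3,100+282/3)),tip=((240+222/4,130+274/4),(250+346/3,100+347/3)),capEdge=((240+240/4,130+410/4),(320.7,119))).items():
  print(k,tri(ray(t,*a),ray(c,*b)))
E
```

```text
317.7595284025854 192.58113069614
mark [488.22009247  31.49255067 110.        ] end [530.33315738  17.72192456 110.        ] 44.3073400217669 -0.3160323410258272
width 17.015240258066918 17.251114583337984
yaw -0.3229746132669362
bar [521.43262314 -18.25787897 102.        ] [544.45042091  52.10024941 102.        ] 74.02759785237693 1.25461930990679
mark -44.307306377781096 0.05460173903380894
end 0.0 0.0
tip 18.02644643319917 40.03774776556936
pin 40.26937333757075 18.137230750754338
tcp -7.697234310525758 -2.1119080633842664
bl 2.6771465840971556 -36.96753518922277
br 2.7790838043107007 37.05999247850619
barL (array([519.27639341, -17.08314916, 108.21296188]), [np.float64(0.561015112240333), np.float64(0.5610151122402706)])
barR (array([537.5313012 ,  49.28807028, 121.60188995]), [np.float64(2.0698524810542738), np.float64(2.0698524810542773)])
tip (array([555.25852878,  49.78119985, 128.74911769]), [np.float64(0.07612650872079749), np.float64(0.07612650872078476)])
capEdge (array([469.96364416,  36.65694173,  93.57114182]), [np.float64(1.644154691003615), np.float64(1.64415469100359)])
```

Call:
arm_command:
  delta_pos:
    - [-1.5,0.65,0.5]
    - [-3,1.3,3]
    - [-3,1.3,6]
    - [-3,1.3,6.5]
    - [-3,1.3,6.5]
    - [-3,1.3,6.5]
  rot:
    - [0,0,0]
    - [0,0,0]
    - [0,0,0]
    - [0,0,0]
    - [0,0,0]
    - [0,0,0]
  hand: [0,0,0,0,0,0]

```text
time_s: 2.95
tcp_pos: [555.5, 21.2, 182.2]
ee_rot: [0.001, 0.157, 0.988, 0.0]
force: [-0.6, -0.2, 0.3]
opening: 0.999
```

```bash
python3 - <<'E'
from h import *
c=snap('wrist','w2'); print(bot.state()['tcp_pos'],bot.state()['force'])
im=cv2.imread('pics/w2.png'); cv2.imwrite('pics/w2c.png',cv2.resize(im[60:340,180:440],None,fx=2.1,fy=2.1,interpolation=cv2.INTER_CUBIC))
E
```

```text
[555.51973579  21.28101909 182.14303441] [-0.28781907  0.01305178 -0.18089797]
```

View pics/w2.png

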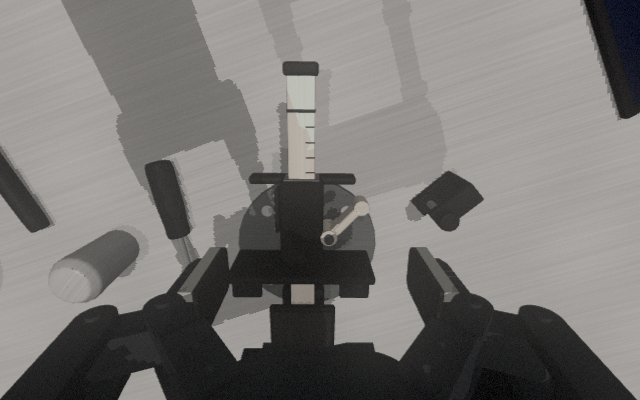

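View pics/w2c.png

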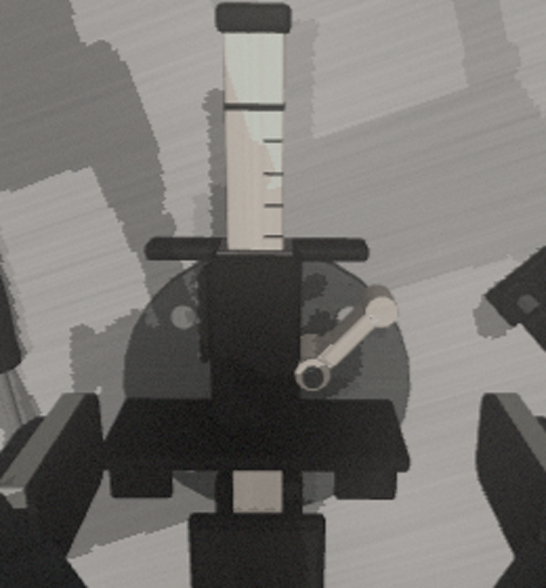

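```bash
python3 - <<'E'
from h import *
c1=load('w1');c=load('w2')
g=cv2.cvtColor(cv2.imread('pics/w2.png'),cv2.COLOR_BGR2GRAY).astype(int)
a=g[:,290:302].mean(1); print([(v,int(a[v])) for v in range(72,78)],[(v,int(a[v])) for v in range(107,114)],[(v,int(a[v])) for v in range(175,185)])
print(list(zip(range(284,292),g[125,284:292])),list(zip(range(310,320),g[94:100,310:320].mean(0).astype(int))))
u2=lambda x,y:(180+x/2.1,60+y/2.1)
u1=lambda x,y:(250+x/3,100+y/3)
for k,(p,q) in dict(mark=((320.6,144.6),u2(254.5,105.5)),end=((320.5,193.8),u2(254,250)),pin=(u1(271,415),u2(312,374)),tip=(u1(346,347),u2(382,312)),barL=(u1(92,282),u2(147,252)),barR=(u1(331,282),u2(368,252)),plateR=(u1(377,517),u2(409,470)),plateL=(u1(40,514),u2(104,470))).items():
  X,r=tri(ray(c1,*p),ray(c,*q)); print(k,X.round(1),np.round(r,2))
h=np.array([np.cos(-.317),np.sin(-.317)]);n=np.array([-h[1],h[0]])
e=onz(c,*u2(254,250),110); 
for k,q,z in (('mark',u2(254.5,105.5),110),('pin',u2(312,374),118),('tip',u2(382,312),118),('barL',u2(147,252),102),('barR',u2(368,252),102)):
  d=(onz(c,*q,z)-e)[:2]; print(k,d@h,d@n)
d=bot.state()['tcp_pos'][:2]-e[:2]; print('e',e,'tcp',d@h,d@n)
E
```

```text
[(72, 64), (73, 63), (74, 60), (75, 109), (76, 185), (77, 189)] [(107, 185), (108, 184), (109, 108), (110, 71), (111, 67), (112, 111), (113, 179)] [(175, 173), (176, 173), (177, 173), (178, 156), (179, 84), (180, 92), (181, 62), (182, 49), (183, 48), (184, 51)]
[(284, np.int64(123)), (285, np.int64(124)), (286, np.int64(123)), (287, np.int64(143)), (288, np.int64(169)), (289, np.int64(174)), (290, np.int64(174)), (291, np.int64(176))] [(310, np.int64(190)), (311, np.int64(189)), (312, np.int64(190)), (313, np.int64(190)), (314, np.int64(174)), (315, np.int64(145)), (316, np.int64(147)), (317, np.int64(151)), (318, np.int64(150)), (319, np.int64(151))]
mark [488.1  31.7 110.1] [0.25 0.25]
end [530.   17.6 111.5] [0.27 0.27]
pin [577.4  22.  111.5] [0.06 0.06]
tip [572.3  51.2  88.9] [0.06 0.06]
barL [522.6 -19.3  98.1] [0.19 0.19]
barR [547.8  52.5  92.2] [0.04 0.04]
plateR [605.2  43.8 138.4] [0.06 0.06]
plateL [588.1 -58.8 113.7] [1.16 1.16]
mark -44.95520133911716 0.7985629972764402
pin 39.96126712948514 18.91248516721464
tip 18.182826453881418 40.928045454215585
barL 2.919020484878724 -36.32187411141214
barR 2.745209698884618 37.72032984908904
e [530.5672281   17.20822012 110.        ] tcp 22.439682634023256 11.648003028870306
```

```bash
python3 - <<'E'
from h import *
c=load('w2');s=bot.state();q=s['ee_rot'];R=Ro.from_quat([q[1],q[2],q[3],q[0]])
for k in (-15,-10,-5,0,5,10,14):
  print(k,[proj(c,s['tcp_pos']+R.apply([x,y,k])).round(0) for x in (11,-11) for y in (-42.5,42.5)])
E
```

```text
-15 [array([216., 260.]), array([420., 260.]), array([221., 304.]), array([415., 305.])]
-10 [array([220., 254.]), array([417., 254.]), array([224., 297.]), array([412., 298.])]
-5 [array([223., 248.]), array([413., 249.]), array([227., 291.]), array([409., 291.])]
0 [array([226., 243.]), array([410., 243.]), array([230., 284.]), array([406., 285.])]
5 [array([229., 238.]), array([407., 239.]), array([233., 279.]), array([403., 279.])]
10 [array([232., 234.]), array([404., 234.]), array([236., 273.]), array([401., 273.])]
14 [array([234., 231.]), array([402., 231.]), array([238., 269.]), array([399., 269.])]
```

Call:
arm_command:
  delta_pos:
    - [0,0,2]
    - [0,0,4.5]
    - [0,0,6.5]
    - [0,0,8]
    - [0,0,9]
    - [0,0,9]
    - [0,0,9]
  rot:
    - [0,0,0]
    - [0,0,0]
    - [0,0,0]
    - [0,0,0]
    - [0,0,0]
    - [0,0,0]
    - [0,0,0]
  hand: [0,0,0,0,0,0,0]

```text
time_s: 3.88
tcp_pos: [555.5, 21.3, 91.2]
ee_rot: [0.001, 0.157, 0.988, 0.0]
force: [-0.3, 0.1, 0.0]
opening: 1.0
```

```bash
python3 - <<'E'
from h import *
c=snap('wrist','w3'); print(bot.state()['tcp_pos'],bot.state()['force'],bot.state()['wrist_torque'])
E
```

```text
[555.57479742  21.31527678  91.35437918] [ 0.14784028 -0.62022694  0.10852622] [ 0.01667968  0.01543862 -0.03265001]
```

View pics/w3.png

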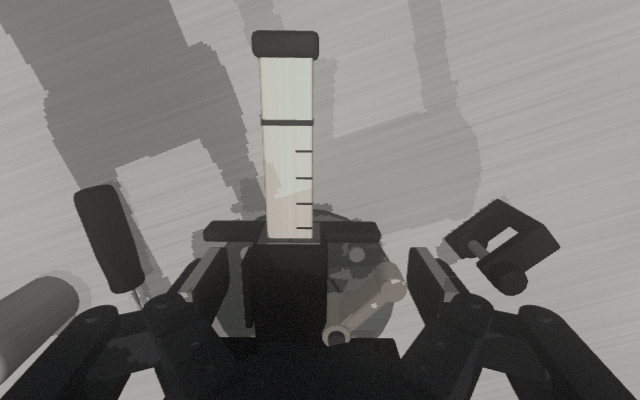

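Call:
arm_command:
  delta_pos:
    - [0,0,0]
    - [0.3,0,0]
    - [0.6,0,0]
    - [1,0,0]
    - [1.5,0,0]
    - [2,0,0]
    - [2.5,0,0]
    - [3,0,0]
    - [3.5,0,0]
    - [4,0,0]
    - [4.5,0,0]
    - [4.5,0,0]
  rot:
    - [0,0,0]
    - [0,0,0]
    - [0,0,0]
    - [0,0,0]
    - [0,0,0]
    - [0,0,0]
    - [0,0,0]
    - [0,0,0]
    - [0,0,0]
    - [0,0,0]
    - [0,0,0]
    - [0,0,0]
  hand: [0.08,0.08,0.08,0.08,0.08,0.08,0.08,0.08,0.08,0.08,0.08,0.08]
  force: 20

```text
time_s: 5.42
tcp_pos: [513.3, 35.2, 90.7]
ee_rot: [0.002, 0.157, 0.988, 0.0]
force: [6.8, -1.6, -4.5]
opening: 0.92
```

```bash
python3 - <<'E'
from h import *
c=snap('wrist','w4'); s=bot.state();print(s['tcp_pos'],s['force'],s['wrist_torque'],s['opening'])
E
```

```text
[513.32596315  35.20667041  90.61768786] [ 6.82146293 -0.7154215  -3.36006796] [-0.02543191 -1.11281562  0.2510715 ] 0.9195035375694793
```

View pics/w4.png

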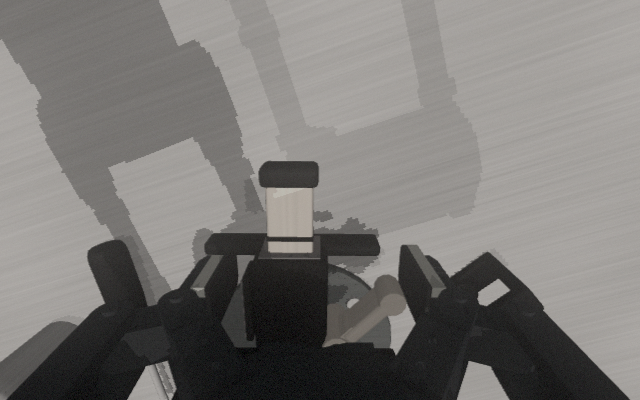

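```bash
cat > meas.py <<'E'
from h import *
import sys
def m(f):
    c=load(f);g=cv2.cvtColor(cv2.imread(f'pics/{f}.png'),cv2.COLOR_BGR2GRAY).astype(int)
    cv2.imwrite(f'pics/{f}c.png',cv2.resize(cv2.imread(f'pics/{f}.png')[200:300,230:390],None,fx=5,fy=5,interpolation=cv2.INTER_CUBIC))
    a=g[:,275:308].mean(1);print([(v,int(a[v])) for v in range(228,270)])
    return c
m(sys.argv[1])
E
python3 meas.py w4
```

```text
[(228, 167), (229, 167), (230, 167), (231, 167), (232, 167), (233, 167), (234, 167), (235, 167), (236, 148), (237, 66), (238, 45), (239, 45), (240, 45), (241, 75), (242, 163), (243, 167), (244, 167), (245, 167), (246, 167), (247, 167), (248, 167), (249, 167), (250, 167), (251, 167), (252, 141), (253, 77), (254, 66), (255, 64), (256, 65), (257, 75), (258, 103), (259, 53), (260, 37), (261, 37), (262, 38), (263, 39), (264, 38), (265, 38), (266, 38), (267, 38), (268, 38), (269, 36)]
```

View pics/w4c.png

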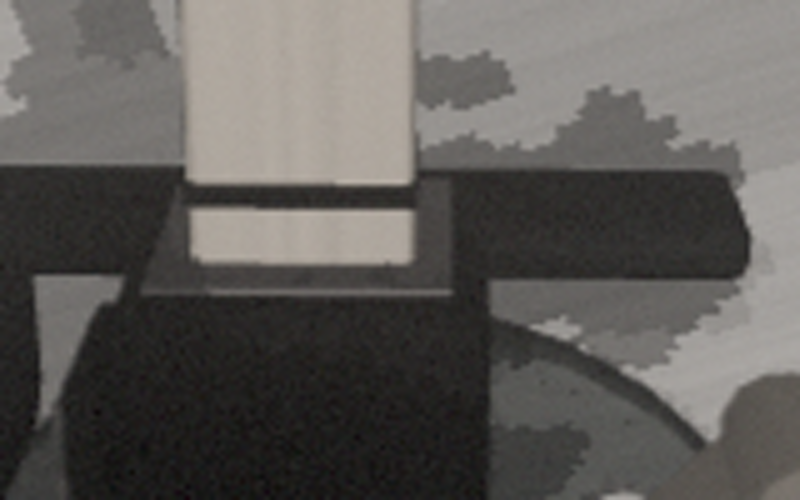

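```bash
python3 - <<'E'
from h import *
c=load('w4')
a=onz(c,291,239.05,110);b=onz(c,291,252.6,110);print(np.linalg.norm(a-b), np.linalg.norm(onz(c,291,236.8,110)-onz(c,291,241.3,110)))
E
```

```text
5.919893886829499 1.9370990327358326
```

Call:
arm_command:
  delta_pos:
    - [0.3,0,0]
    - [0.6,0,0]
    - [0.6,0,0]
  rot:
    - [0,0,0]
    - [0,0,0]
    - [0,0,0]
  hand: [0.08,0.08,0.08]

```text
time_s: 5.85
tcp_pos: [507.7, 37.1, 90.6]
ee_rot: [0.002, 0.157, 0.988, 0.0]
force: [6.8, -0.1, -3.1]
opening: 0.919
```

```bash
python3 - <<'E'
from h import *
c=snap('wrist','w5'); s=bot.state();print(s['tcp_pos'],s['force'],s['wrist_torque'],s['opening'])
E
python3 meas.py w5
```

```text
[507.77502033  37.07905158  90.67452703] [ 7.00303208 -1.04506795 -2.37073929] [ 0.00658901 -1.19335182  0.26750305] 0.9222038044538161
[(228, 165), (229, 165), (230, 165), (231, 165), (232, 165), (233, 165), (234, 165), (235, 165), (236, 165), (237, 165), (238, 165), (239, 165), (240, 165), (241, 165), (242, 165), (243, 165), (244, 165), (245, 165), (246, 164), (247, 165), (248, 165), (249, 165), (250, 81), (251, 43), (252, 42), (253, 64), (254, 64), (255, 65), (256, 64), (257, 74), (258, 101), (259, 53), (260, 38), (261, 37), (262, 38), (263, 40), (264, 39), (265, 39), (266, 38), (267, 38), (268, 38), (269, 36)]
```

View pics/w5c.png

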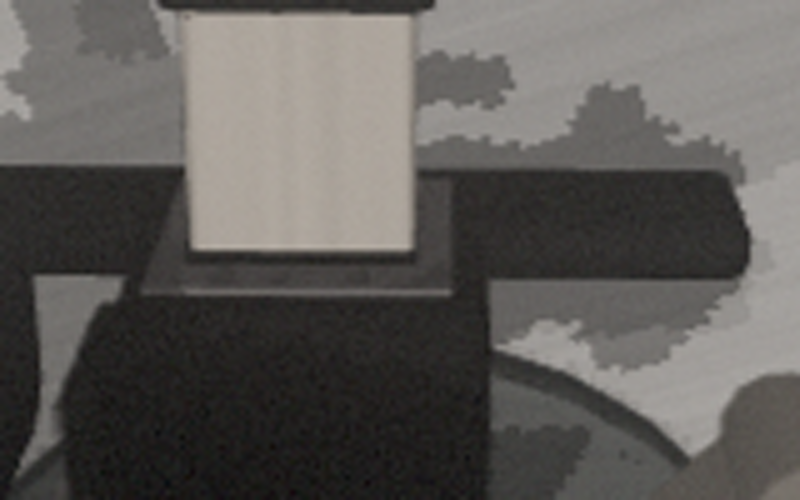

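Call:
arm_command:
  delta_pos:
    - [0,0,0]
    - [0,0,-0.1]
    - [0,0,-0.2]
    - [0,0,-0.3]
    - [0,0,-0.3]
    - [0,0,-0.3]
  rot:
    - [0,0,0]
    - [0,0,0]
    - [0,0,0]
    - [0,0,0]
    - [0,0,0]
    - [0,0,0]
  hand: [0.13,0.18,0.23,0.27,0.27,0.27]

```text
time_s: 6.65
tcp_pos: [508.0, 36.4, 93.9]
ee_rot: [0.002, 0.157, 0.988, -0.0]
force: [6.5, -2.8, -2.0]
opening: 0.733
```

```bash
python3 - <<'E'
from h import *
c=snap('wrist','w6'); s=bot.state();print(s['tcp_pos'],s['force'],s['wrist_torque'],s['opening'])
E
python3 meas.py w6
```

```text
[508.00000338  36.37152265  93.92654871] [ 6.85093832 -2.1047706  -2.31432038] [-0.39936664 -1.22952011  0.48640757] 0.732249801935847
[(228, 168), (229, 168), (230, 167), (231, 167), (232, 168), (233, 168), (234, 167), (235, 167), (236, 167), (237, 167), (238, 167), (239, 167), (240, 167), (241, 167), (242, 167), (243, 167), (244, 167), (245, 93), (246, 47), (247, 43), (248, 43), (249, 65), (250, 66), (251, 66), (252, 65), (253, 81), (254, 100), (255, 47), (256, 38), (257, 38), (258, 38), (259, 39), (260, 40), (261, 40), (262, 39), (263, 38), (264, 39), (265, 38), (266, 37), (267, 35), (268, 34), (269, 33)]
```

View pics/w6.png

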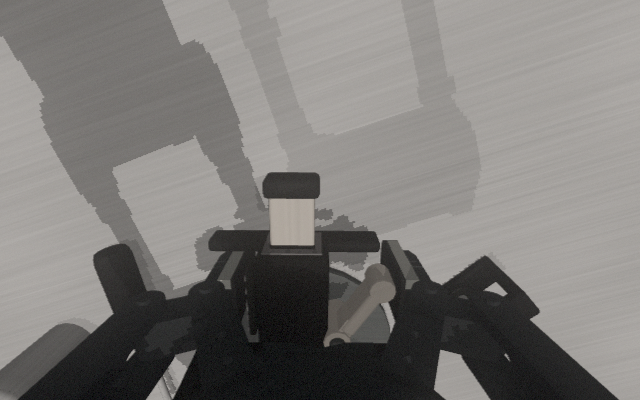

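Call:
arm_command:
  delta_pos:
    - [0.05,-0.1,-0.1]
    - [0.05,-0.2,-0.2]
    - [0.05,-0.3,-0.2]
    - [0.05,-0.4,-0.2]
    - [0.05,-0.4,-0.2]
    - [0.05,-0.4,-0.2]
  rot:
    - [0,0,0]
    - [0,0,0]
    - [0,0,0]
    - [0,0,0]
    - [0,0,0]
    - [0,0,0]
  hand: [0.31,0.34,0.37,0.4,0.4,0.4]

```text
time_s: 7.45
tcp_pos: [506.7, 33.6, 96.3]
ee_rot: [0.003, 0.157, 0.988, 0.001]
force: [8.5, 0.5, -1.2]
opening: 0.604
```

```bash
python3 - <<'E'
from h import *
c=snap('wrist','w7'); s=bot.state();print(s['tcp_pos'],s['force'],s['wrist_torque'],s['opening'])
E
python3 meas.py w7
```

```text
[506.66686335  33.582709    96.32379399] [ 8.13207101e+00 -4.38711709e-03 -1.33919104e+00] [ 0.06157332 -1.29814297 -0.34049473] 0.6013740928220453
[(228, 154), (229, 154), (230, 155), (231, 155), (232, 155), (233, 156), (234, 155), (235, 156), (236, 155), (237, 155), (238, 154), (239, 154), (240, 155), (241, 154), (242, 154), (243, 106), (244, 53), (245, 57), (246, 66), (247, 66), (248, 65), (249, 75), (250, 104), (251, 55), (252, 40), (253, 39), (254, 41), (255, 41), (256, 42), (257, 42), (258, 42), (259, 41), (260, 40), (261, 39), (262, 38), (263, 39), (264, 37), (265, 36), (266, 34), (267, 34), (268, 34), (269, 33)]
```

View pics/w7.png

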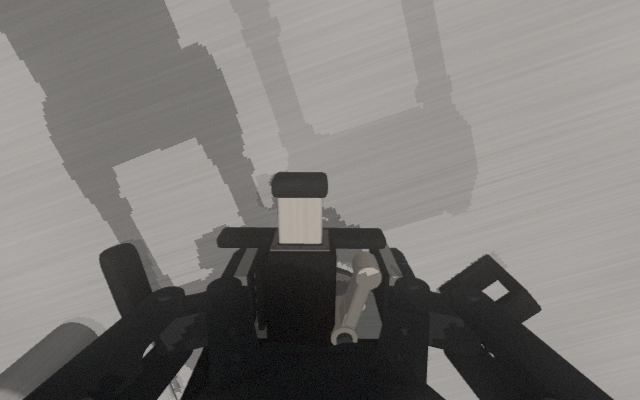

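View pics/w7c.png

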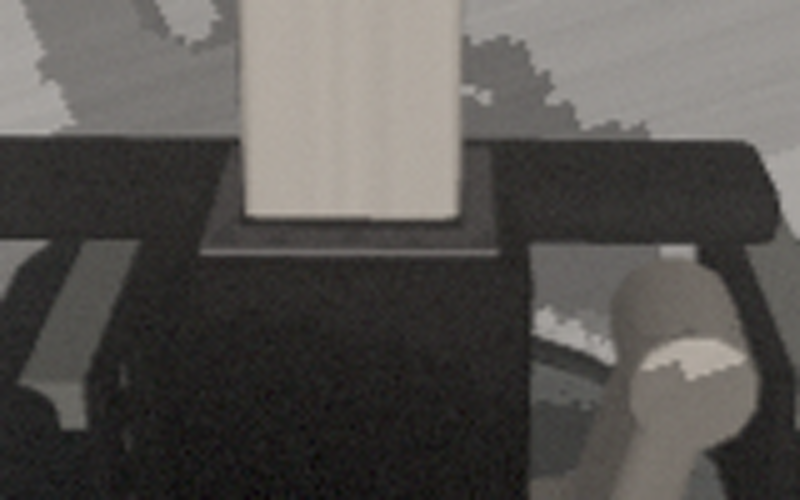

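Call:
arm_command:
  delta_pos:
    - [0,-0.1,0]
    - [0,-0.2,-0.1]
    - [0,-0.3,-0.1]
    - [0,-0.35,-0.1]
    - [0,-0.35,-0.1]
    - [0,-0.35,-0.1]
    - [0,-0.35,-0.1]
    - [0,-0.35,-0.1]
  rot:
    - [0,0,0]
    - [0,0,0]
    - [0,0,0]
    - [0,0,0]
    - [0,0,0]
    - [0,0,0]
    - [0,0,0]
    - [0,0,0]
  hand: [0.42,0.44,0.46,0.48,0.5,0.52,0.55,0.55]
  force: 25

```text
time_s: 8.5
tcp_pos: [505.7, 29.4, 98.1]
ee_rot: [0.003, 0.157, 0.988, -0.0]
force: [5.7, -3.7, 2.4]
opening: 0.496
```

```bash
python3 - <<'E'
from h import *
c=snap('wrist','w8'); s=bot.state();print(s['tcp_pos'],s['force'],s['wrist_torque'],s['opening'])
E
python3 meas.py w8
```

```text
[505.74560679  29.41454129  98.10913532] [ 6.18159364 -2.96113211  3.40982145] [-0.31599583 -1.07701937 -0.36998395] 0.4955653048888164
[(228, 116), (229, 116), (230, 116), (231, 116), (232, 117), (233, 117), (234, 117), (235, 117), (236, 118), (237, 118), (238, 117), (239, 117), (240, 100), (241, 56), (242, 47), (243, 53), (244, 61), (245, 61), (246, 60), (247, 69), (248, 92), (249, 47), (250, 39), (251, 39), (252, 40), (253, 40), (254, 39), (255, 41), (256, 39), (257, 40), (258, 40), (259, 39), (260, 40), (261, 39), (262, 38), (263, 37), (264, 35), (265, 35), (266, 33), (267, 32), (268, 31), (269, 32)]
```

View pics/w8.png

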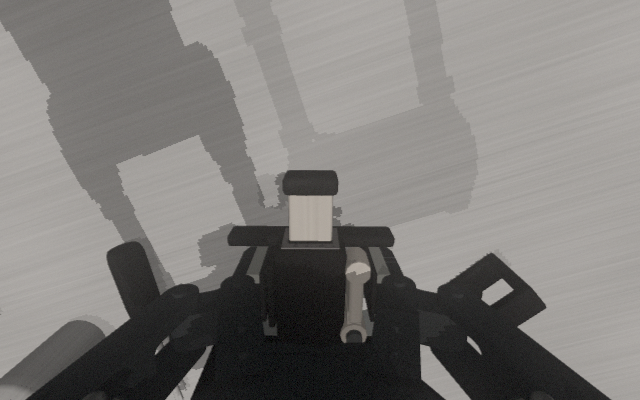

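View pics/w8c.png

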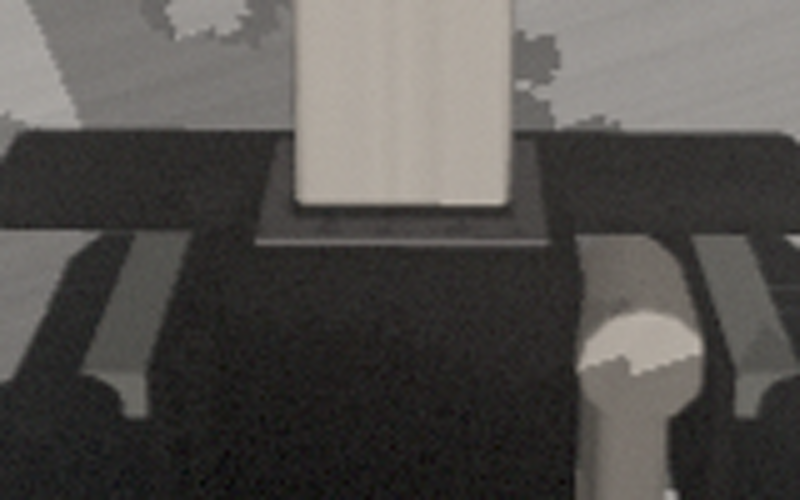

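```bash
python3 - <<'E'
from h import *
c=load('w8')
cv2.imwrite('pics/w8d.png',cv2.resize(cv2.imread('pics/w8.png')[225:355,230:410],None,fx=4.4,fy=4.4,interpolation=cv2.INTER_CUBIC))
h=np.array([np.cos(-.317),np.sin(-.317)]);n=np.array([-h[1],h[0]])
e=onz(c,310.5,243,110);m=onz(c,310.5,240.4,110);print(np.linalg.norm(e-m),e, (e-np.array([488.2,31.6,110]))[:2]@h)
for k,uv in dict(tip=(230+642/5,200+365/5),pin=(353,335)).items():
    d=(onz(c,*uv,118)-e)[:2];print(k,d@h,d@n)
E
```

```text
1.2035842924496123 [488.25451854  31.81840388 110.        ] -0.016278152907407934
tip 9.284969030429052 19.446795391691833
pin 40.11707502997384 18.3857125137559
```

View pics/w8d.png

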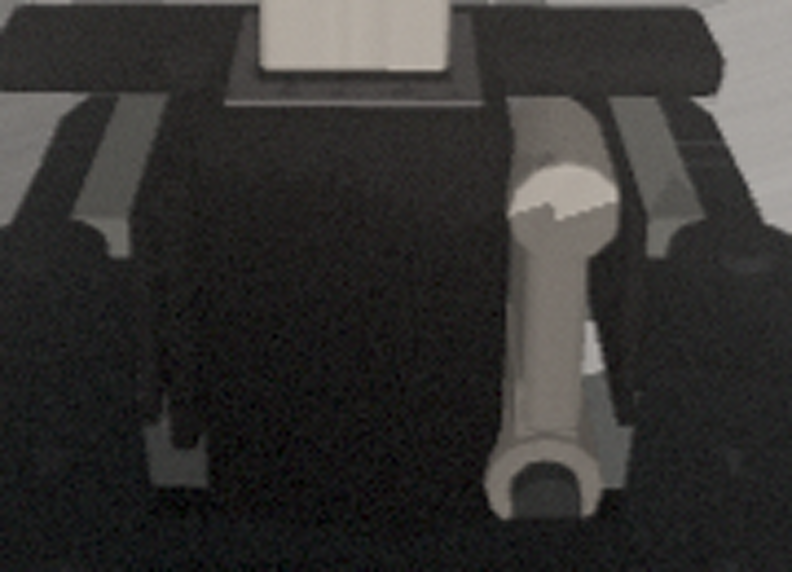

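Call:
arm_command:
  delta_pos:
    - [0,0,0]
    - [0,0,0]
    - [0,0,0]
    - [0,0,0]
  rot:
    - [0,0,0]
    - [0,0,0]
    - [0,0,0]
    - [0,0,0]
  hand: [0.6,0.6,0.6,0.6]
  force: 35

```text
time_s: 9.05
tcp_pos: [505.7, 29.3, 98.2]
ee_rot: [0.003, 0.157, 0.988, -0.0]
force: [6.2, -3.1, 2.7]
opening: 0.495
```

```bash
python3 - <<'E'
from h import *
c=snap('wrist','w9'); s=bot.state();print(s['tcp_pos'],s['force'],s['wrist_torque'],s['opening'])
snap('top','t9');snap('scene','s9')
for a,b in(('top0','t9'),('scene0','s9')):
    d=cv2.absdiff(cv2.imread(f'pics/{a}.png'),cv2.imread(f'pics/{b}.png')).max(2); cv2.imwrite(f'pics/d_{b}.png',d*3 if False else np.clip(d.astype(int)*3,0,255).astype(np.uint8))
cv2.imwrite('pics/w9d.png',cv2.resize(cv2.imread('pics/w9.png')[225:355,230:410],None,fx=4.4,fy=4.4,interpolation=cv2.INTER_CUBIC))
E
python3 meas.py w9
```

```text
[505.70637735  29.2730189   98.14411593] [ 5.96060234 -2.70391164  2.63325148] [-0.33255219 -1.01691609 -0.31326344] 0.49346149993856214
[(228, 115), (229, 114), (230, 114), (231, 115), (232, 115), (233, 115), (234, 116), (235, 115), (236, 116), (237, 116), (238, 115), (239, 115), (240, 88), (241, 53), (242, 47), (243, 54), (244, 60), (245, 60), (246, 59), (247, 72), (248, 91), (249, 47), (250, 38), (251, 38), (252, 39), (253, 40), (254, 39), (255, 40), (256, 40), (257, 39), (258, 39), (259, 39), (260, 38), (261, 38), (262, 37), (263, 36), (264, 35), (265, 34), (266, 32), (267, 32), (268, 31), (269, 31)]
```

View pics/w9d.png

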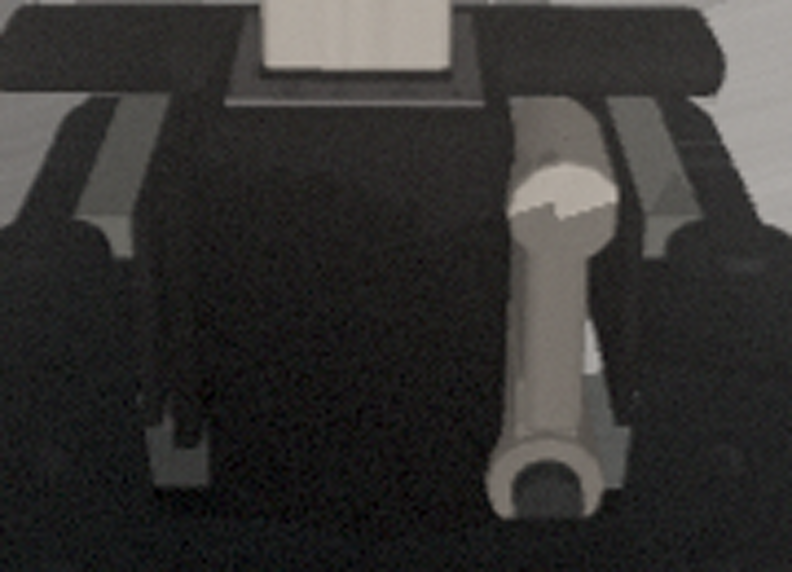

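View pics/s9.png

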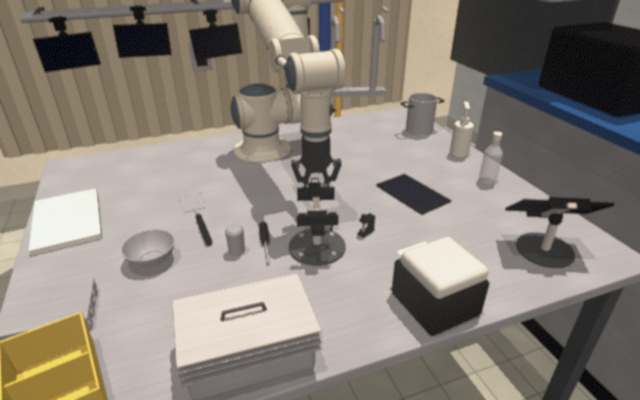

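View pics/t9.png

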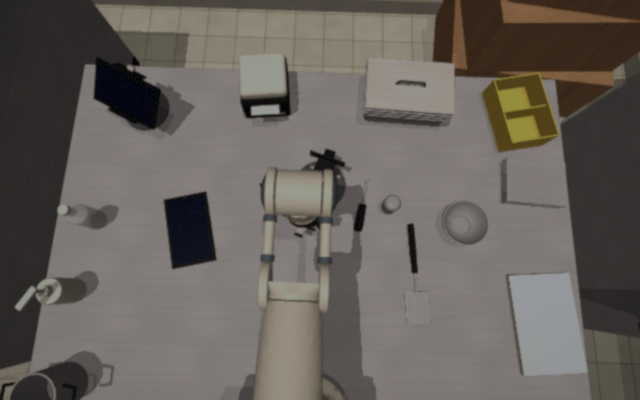

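```bash
python3 - <<'E'
from h import *
print(bot.close_job()); s=bot.state();print(s['time_s'],s['tcp_pos'],s['opening'],s['force'])
E
```

```text
the job is handed in; nothing more can be done
None
the job is handed in; nothing more can be done
```

I pulled the slide out by its pull bar to the mark and checked it there. Then, still holding it against the spring, I squeezed the lever shut with the same fingers. I handed the job in at about 9.2 s with the grip set to 35 N.

Last checks:
- **Slide:** its outer end was on the mark line to within about 0.3 mm in the wrist picture. About half the mark's 2 mm width was still showing.
- **Lever:** the picture puts its tip and pin about 1 mm apart sideways, an angle of about 0.03 ± 0.04 rad, so closed as far as the picture can tell.
- **Grip:** raising the grip from 25 to 35 N changed the opening by only about 0.2 mm. It reads about 42 mm if the scale is linear, against the stated 44 mm. I put this small disagreement down to the opening scale or give in the fingers.
- **Forces:** outside force on the tool stayed below about 10 N at every reading.
- **Loose things:** to the eye, all of them were in the same places in the top and scene pictures as at the start.

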